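# Load a slotted ballast plate onto a flower-stand foot

### The job

Add the loose slotted ballast plate to the foot of the flower stand: carry it by its upright grip, slide it sideways onto the stem, under the stem's button head, with its slot facing the opposite way to the slot of the plate already there, then let it down so that it sits flat and fully home over the lower plate's raised boss, and let go. Be gentle with the stem, which is clamped anywhere along the groove of the foot: feel for it and never press hard (more than about 10 N), and leave the things around alone.

Things in the scene. Friction and masses are not known exactly. Their poses are not given: they have to be found in the camera images.
- plate: the loose slotted ballast plate, dark steel, about 0.25 kg: a disc 76 mm across and 12 mm thick, with a neck (16 mm wide, 12 mm high) running out to x = -62 mm and an upright grip on the neck. Origin: centre of the disc's underside; z up; the radial slot opens toward +x
- plate_center (a point): centre of the loose plate's disc, 6 mm above its underside, axes as plate. On top of the disc a boss 25 mm across rises 4 mm (to 16 mm above the underside). The underside has a round recess about the centre, 27 mm across and 4 mm deep, that fits over the boss of a plate below
- plate_grip (a point): grip point, in the middle of the loose plate's upright grip: a flat tab 10 mm thick (plate y), 20 mm long (plate x), from 12 to 50 mm above the plate's underside. The point is 34 mm above the underside and 51 mm from the disc's centre toward plate -x. Pinch the tab across its thickness, from above
- plate_mouth (a point): middle of the slot's mouth at the loose plate's rim, 38 mm from the disc's centre toward plate +x, 6 mm above the underside. The slot is 13 mm wide from its flat end at plate x = -5 mm (a 10 mm stem touching the end is at the disc's centre) to x = 6 mm, then flares evenly to 39 mm wide at the rim
- stand: the stand's foot, fixed to the table: a grey rectangular base 150 (x) x 100 x 11 mm with a black groove along x; origin: centre of its underside, z up. On it a first plate, of the same shape as the loose one, sits round an upright stem: its slot opens toward stand +x, its neck and upright grip point to stand -x; its flat top is 26 mm and its boss (25 mm across, square-edged) 30 mm above the table
- stand_seat (a point): point on the upright axis through the middle of the base, 26 mm above the table (height of the underside of a plate that is fully home). The 10 mm steel stem is clamped up to 25 mm off this axis along stand x, 6 mm along y (not measured: feel or look for it); the first plate shifts with it. Stem and first plate sit in a rubber bush, giving 1 mm per 12 N sideways, per 8 N down
- stand_head (a point): point on the upright axis through the middle of the base, 60 mm above the table, at the height of the stem's round button head: 20 mm across, underside 56 mm and top 64 mm above the table, centred on the stem. A plate being slid on needs its underside above 30 mm and its boss below 56 mm (underside below 40 mm)
- mini_pot: bystander: small clay pot, 64 mm across, 50 mm high; origin under its centre
- duck: bystander: small rubber duck, 56 x 46 x 42 mm; origin under its centre
- stem_tape: bystander: roll of stem tape lying flat, 58 mm across, 13 mm high; origin under its centre
There are look-alikes about, which are no part of the job. Leave any blue or pink look-alike of the plate alone.

How it is judged:
By the outcome, as a careful person would: the job done as asked, in the order asked, and still so for the second after the job is handed in, with the robot touching nothing.
It also fails if it takes over 72 s, if anything falls off the work surface, if the arm or the gripper's body presses on something with over 40 N, if the wrist force passes 120 N, or if a joint passes its speed limit or range.

### The arm

A 6-joint arm with a two-finger parallel gripper is mounted at the origin on the work surface; the furniture and walls round the work are solid. World frame = base frame: x ahead of the robot, y to its left, z up, the work surface at z = 0. Lengths are in mm, angles in rad, forces in N, time in s.
With the tool pointing down it reaches from about 350 to 975 mm from the base axis. Payload 7.1 kg.
Tool frame: the origin (TCP) lies midway between the tips of the shut fingers; the grasp point (between the pads) lies 19 mm behind it (ctrl.grasp_offset is the distance from the TCP to the grasp point, in mm); z points along the fingers, y is the line along which they close (so a half turn about z gives the same grasp; the last joint's range is limited). The gripper opens to 88 mm and grips with 3 to 60 N. Pads are 20 mm wide; open, the fingers measure 115 mm over their backs; the gripper's body (75 mm by 178 mm) begins 61 mm behind the grasp point.
Start: joints at [1.106, 0.423, 1.63, -0, 1.089, -0.019], TCP at [269.455, 563.914, 222.675] pointing down, gripper open.
Joint ranges: [-3, 3], [-0.9, 2.11], [0.09, 2.58], [-1.31, 4.45], [0.11, 2.69], [-2.54, 2.54]. Speed limits (rad/s): [2.39, 2.39, 3.01, 3.14, 3.14, 3.14].

### API

Orientations are given as a rotation vector (axis times angle).
In Python, from workcell import ctrl gives the robot as it stands. The module is installed in compiled form; this text tells all that it offers.
- The arm moves only by the tool servo_tool, never from a script. Its argument "rows" is a list of rows, each a list of 7 numbers: the turn, a rotation vector about the tool's x, y, z as a fraction of full scale, then the shift along the tool's x, y, z as a fraction of full scale, then the finger opening in mm, from 0 to 87.8. A call has 1 to 10 rows; each row is the pose to reach, as a shift and turn from the pose commanded when the call began, along the tool's axes at that moment; what a row does not reach only later rows make up. Full scale, the value 1, is 20 cm for a shift and 1.5 rad for a turn. A row lasts 1/8 s, in which the tool goes at most 62.5 mm and 10.7 degrees, less where a joint would pass 70% of its speed; a pose out of reach is approached as far as the arm can. A call with a number of a shift or a turn outside -1 to 1 is refused whole. A call with a gripper value outside its range is refused whole. The fingers move at their own pace and stop on an object; the grip force is fixed at half the most. Time passes only in rows, so rows that repeat a pose let the fingers close. It gives the time, the measured TCP pose, the force, the opening and the grip force at its end, in the units of the state.
- ctrl.get_obs(): the state, without advancing time (a new reading comes with each control period).
- ctrl.get_image(name): name is "scene" or "top" or "wrist"; returns (picture, depth): 480x640x3 uint8, red, green, blue; 480x640 float32, mm along the optical axis (not along the pixel's ray), 0 where there is no reading.
- ctrl.camera_info(name): a dict with "intrinsics" (3x3 intrinsics, pixels), "k1" (the pictures are not rectified: a ray, as slopes to the right and down, at radius r is drawn at 1 + k1 r^2 times it, then the intrinsics apply), "R" (3x3) and "t" (3): a world point X has camera coordinates R X + t. Camera axes: x right, y down, z forward; pixel columns grow to the right and rows downward; lengths in mm; the calibration is good to about 2 mm. A picture is of the moment at which its call begins: read the wrist's pose just before it. camera_info takes no time and is no camera call; for the wrist camera it gives the pose at the moment of the call.
- ctrl.close_job(): hands the job in; it is judged then, once.
The state is a dict: "t": time; "qpos": joint angles; "qvel": joint speeds; "joint_torque": joint torques, N m; "ee_pos": TCP position; "orientation": TCP orientation; "ft_force": force on the tool from outside, world axes, zero at the start; "moment": the same for the moment, N m; "width": finger opening in mm; "grasp_force": force on a finger pad.
Only numpy, scipy, OpenCV 4.12 (cv2) and the standard library are available. Lean on these libraries where they do the work, as an engineer would, in place of code of your own. Each camera call takes 0.05 s, during which the arm holds its last target. There are 200 camera calls.

## Working session

There is one attempt and no reset: what is moved stays moved. The work goes in short steps, Python scripts to look and compute and a tool call to move; the robot and the scene stay as the last step left them, time stands still between calls to the robot, and variables do not carry over. Pictures are saved under pics/ and viewed, at most 10 in all, crops included, and the job is handed in when it is done.

Besides the shell and the picture viewer there is one more tool, called after "Emit:" as a command line: name --pt "numbers of a row" for each row, then --argument value for the rest. servo_tool: Moves the arm, as the interface text tells. Its arguments: {"type":"object","properties":{"rows":{"type":"array","items":{"type":"array","items":{"type":"number"}}}},"required":["rows"]}

```bash
mkdir -p pics; cat > h.py <<'E'
import numpy as np, cv2
from workcell import ctrl
from scipy.spatial.transform import Rotation as Ro
def points(name):
    c=ctrl.camera_info(name); im,d=ctrl.get_image(name)
    K=np.array(c["intrinsics"],float); R=np.array(c["R"]); t=np.array(c["t"])
    uv=np.indices((480,640))[::-1].reshape(2,-1).T.astype(float)
    s=cv2.undistortPoints(uv[:,None],K,np.array([c["k1"],0,0,0,0.]))[:,0]
    ray=np.c_[s,np.ones(len(s))]
    P=(ray*d.reshape(-1,1)-t)@R
    P[d.ravel()==0]=np.nan
    return im,d,P.reshape(480,640,3),(ray@R).reshape(480,640,3),-R.T@t
def plane(ray,o,z): return o+ray*((z-o[2])/ray[...,2:])
E
python3 - <<'E'
from h import *
a=points("top");b=points("scene")
for n,x in (("top",a),("scene",b)):
    cv2.imwrite(f"pics/{n}.png",x[0][...,::-1]); np.savez(f"{n}.npz",im=x[0],d=x[1],P=x[2],ray=x[3],o=x[4]); print(n,x[4])
print(ctrl.get_obs())
E
```

```text
top [ 284.37602233 -103.2992862  1227.28807865]
scene [ -42.03426477 -598.58849521  781.38325419]
{'t': 0.1, 'qpos': array([ 1.10598898e+00,  4.23778113e-01,  1.63061394e+00, -3.56759298e-06,
        1.08860018e+00, -1.90098872e-02]), 'qvel': array([ 0.00056703, -0.00120642, -0.00395579, -0.00080314, -0.00107063,
        0.00134966]), 'joint_torque': array([-8.28982884e-04, -5.45615101e+01, -2.74325770e+01,  6.43747766e-02,
        1.88626244e-02, -7.18512695e-06]), 'ee_pos': array([269.24141982, 563.47067114, 221.9707382 ]), 'orientation': array([-6.94396687e-01, -3.06354792e+00,  2.13541603e-03]), 'ft_force': array([0.30305067, 0.31110826, 0.38626099]), 'moment': array([-0.04469905,  0.00631993, -0.03088228]), 'grasp_force': 0.0, 'width': 87.47133390037249}
```

View pics/top.png

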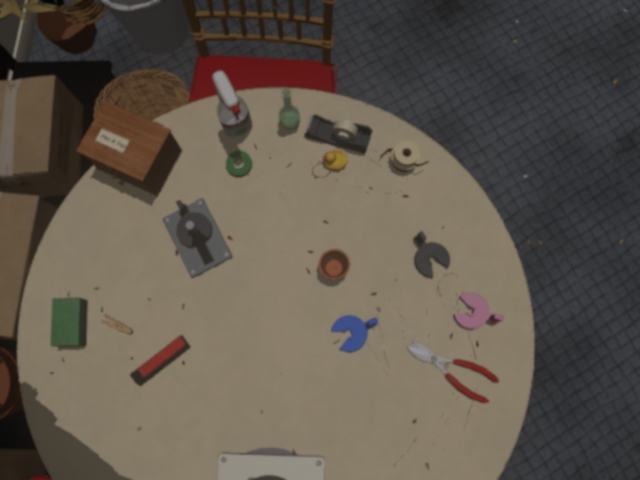

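View pics/scene.png

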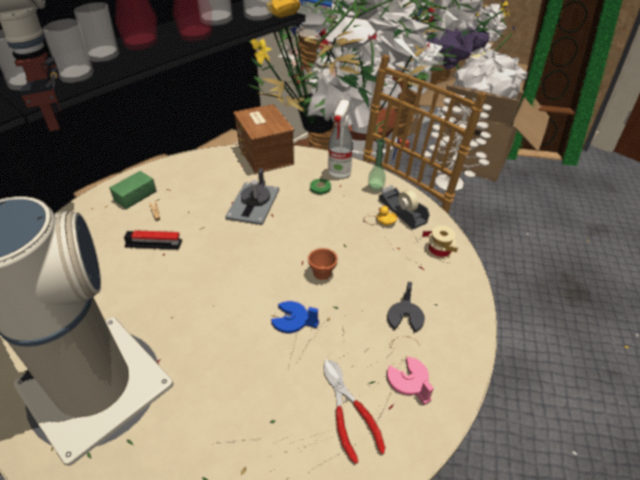

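Top view: there are three plate-like things. The blue one is at (350,333), the pink one at (473,311) and the dark steel one at (432,260) with its grip at (421,240). Only the dark steel one fits the description. The stand is at (197,236), and its first plate's grip is at (183,207). I'll measure both and make an enlarged crop.

```bash
python3 - <<'E'
from h import *
a=np.load("top.npz");im,P,ray,o=a["im"],a["P"],a["ray"],a["o"]
c=np.hstack([cv2.resize(im[215:295,390:480],None,fx=4,fy=4,interpolation=2)[:320,:360],cv2.resize(im[190:290,150:250],(320,320),interpolation=2)])
cv2.imwrite("pics/crop.png",c[...,::-1])
for n,(u0,u1,v0,v1) in dict(plate=(405,455,228,285),stand=(155,240,190,285)).items():
    p=P[v0:v1,u0:u1].reshape(-1,3)
    for lo,hi in ((6,14),(9,20),(20,28),(28,34),(35,55),(56,70)):
        q=p[(p[:,2]>lo)&(p[:,2]<hi)]
        if len(q): print(n,lo,hi,len(q),q.mean(0).round(1),q.min(0).round(),q.max(0).round())
# loose plate: dark mask on plane z=12
g=im.max(2)[228:285,405:455]; q=plane(ray,o,12.)[228:285,405:455]; p=P[228:285,405:455]
m=(g<90); r=q[m&(p[...,2]<25)]; print(len(r),np.median(p[m][:,2]))
for it in range(1): 
    (cx,cy),rad=cv2.minEnclosingCircle(r[:,:2].astype(np.float32)); print(cx,cy,rad)
for n,uv in dict(pot=(334,265),duck=(335,160),tape=(404,155),box=(238,162)).items(): print(n,P[uv[1],uv[0]].round())
E
```

```text
plate 6 14 560 [ 523.6 -324.9   11.1] [ 472. -377.    6.] [ 589. -271.   14.]
plate 9 20 741 [ 523.  -324.1   13.2] [ 478. -371.    9.] [ 586. -289.   20.]
plate 20 28 15 [ 535.5 -313.8   22.1] [ 490. -344.   20.] [ 563. -295.   28.]
plate 28 34 10 [ 557.6 -299.    30.5] [ 551. -308.   28.] [ 566. -293.   33.]
plate 35 55 59 [ 558.8 -301.3   48.1] [ 550. -309.   35.] [ 570. -293.   54.]
plate 56 70 1 [ 564.1 -302.    56.1] [ 564. -302.   56.] [ 564. -302.   56.]
stand 6 14 1786 [542.6 173.7  11. ] [449.  84.   6.] [661. 277.  14.]
stand 9 20 1983 [542.7 173.6  12.7] [467.  88.   9.] [657. 279.  20.]
stand 20 28 504 [572.3 186.4  25.4] [528. 145.  20.] [652. 276.  28.]
stand 28 34 268 [571.7 187.5  29.7] [531. 147.  28.] [650. 275.  34.]
stand 35 55 34 [591.3 198.8  42.9] [528. 178.  35.] [620. 216.  53.]
stand 56 70 124 [583.6 193.6  64.1] [556. 174.  56.] [621. 216.  69.]
871 nan
528.5213623046875 -318.4472351074219 49.96356964111328
pot [ 502. -119.    2.]
duck [ 733. -116.   20.]
tape [ 753. -270.   10.]
box [730. 101.   0.]
```

View pics/crop.png

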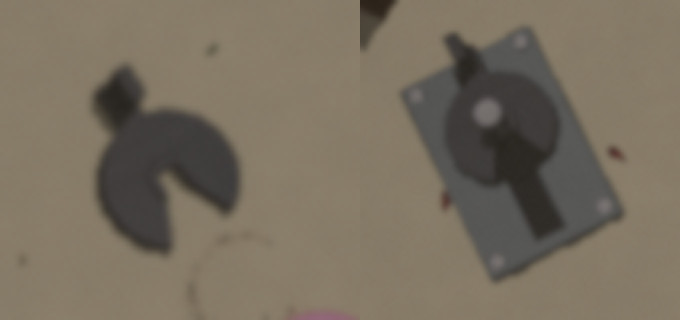

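The crop shows the loose dark plate with its neck and grip at upper left and its slot opening to the lower right. On the right, the stand's plate has its grip at upper left and its head at crop (487,110). The dark groove runs to the lower right. Next I get the coarse poses and the wrist camera geometry.

```bash
cat >> h.py <<'E'
def yaw(): # angle of tool y in world
    y=Ro.from_rotvec(ctrl.get_obs()["orientation"]).as_matrix()[:,1]; return np.degrees(np.arctan2(y[1],y[0]))
def go(target,psi):
    o=ctrl.get_obs(); R=Ro.from_rotvec(o["orientation"]).as_matrix(); p=o["ee_pos"]
    x=np.array([np.sin(np.radians(psi)),-np.cos(np.radians(psi)),0]); z=np.array([0,0,-1.]); y=np.cross(z,x)
    T=np.c_[x,y,z]
    print("turn",(Ro.from_matrix(R.T@T).as_rotvec()/1.5).round(4),"shift",(R.T@(np.array(target)-p)/200).round(4),"yaw",yaw().round(2),"pos",p.round(1),"F",o["ft_force"].round(1),"t",o["t"])
E
python3 - <<'E'
from h import *
a=np.load("top.npz");im,P,ray,o=a["im"],a["P"],a["ray"],a["o"]
hsv=cv2.cvtColor(im,cv2.COLOR_RGB2HSV)
m=np.zeros((480,640),np.uint8); s=np.s_[190:290,155:245]
print(hsv[215,175],hsv[265,190],hsv[200,240],hsv[250,425])
m[s]=((hsv[s][...,1]<60)|(hsv[s][...,2]<60))*255
m=cv2.morphologyEx(m,cv2.MORPH_OPEN,np.ones((5,5)))
c=max(cv2.findContours(m,0,2)[0],key=cv2.contourArea)
q=plane(ray,o,11.)[c[:,0,1],c[:,0,0],:2].astype(np.float32)
print(cv2.minAreaRect(q), cv2.boxPoints(cv2.minAreaRect(q)))
print("head",plane(ray,o,64.)[224,190], "standgrip",plane(ray,o,64.)[203,182])
m=np.zeros((480,640),np.uint8); s=np.s_[230:285,405:455]
m[s]=(hsv[s][...,2]<85)*255
c=max(cv2.findContours(m,0,2)[0],key=cv2.contourArea)
q=plane(ray,o,12.)[c[:,0,1],c[:,0,0],:2]; print(q[::3].round().tolist())
ci=ctrl.camera_info("wrist"); R=np.array(ci["R"]);C=-R.T@ci["t"]; T=Ro.from_rotvec(ctrl.get_obs()["orientation"]).as_matrix()
print("cam in tool",T.T@(C-ctrl.get_obs()["ee_pos"]),"axis",T.T@R[2],"K",ci["intrinsics"])
go([430,240,300],0)
E
```

```text
[30  6 86] [30  6 87] [ 20  58 133] [ 8 16 64]
((549.8868408203125, 174.27011108398438), (224.17047119140625, 197.2606964111328), 3.092996835708618) [[432.6431  266.709  ]
 [443.28665  69.73569]
 [667.1306   81.83121]
 [656.48706 278.80453]]
head [568.62281037 182.65732472  64.        ] standgrip [613.5403424  203.31746847  64.        ]
[[577.0, -303.0], [552.0, -292.0], [537.0, -298.0], [530.0, -294.0], [522.0, -292.0], [511.0, -292.0], [498.0, -294.0], [487.0, -302.0], [483.0, -311.0], [479.0, -317.0], [483.0, -328.0], [503.0, -324.0], [509.0, -324.0], [520.0, -322.0], [512.0, -339.0], [510.0, -345.0], [501.0, -356.0], [506.0, -363.0], [534.0, -361.0], [547.0, -350.0], [549.0, -344.0], [553.0, -335.0], [561.0, -312.0], [568.0, -312.0], [577.0, -305.0]]
cam in tool [  75.27032879    0.55319999 -162.00991945] axis [-2.73905619e-01 -7.60637353e-04  9.61756276e-01] K [[366.2595745    0.         320.74745053]
 [  0.         366.2595745  239.33746044]
 [  0.           0.           1.        ]]
turn [-6.0000e-04 -1.0000e-03 -1.3444e+00] shift [-1.4226 -1.1133 -0.3886] yaw 64.46 pos [269.2 563.5 222. ] F [0.3 0.3 0.4] t 0.1
```

```bash
sed -i 's/x=np.array(\[np.sin(np.radians(psi)),-np.cos(np.radians(psi)),0\])/x=np.array([-np.sin(np.radians(psi)),np.cos(np.radians(psi)),0])/' h.py
python3 -c "
from h import *
go([420,370,180],45); go([560,175,160],25)"
```

```text
turn [-9.000e-04  1.000e-04  2.264e-01] shift [-1.0972 -0.5475  0.2106] yaw 64.46 pos [269.2 563.5 222. ] F [0.3 0.3 0.4] t 0.1
turn [-9.000e-04  3.000e-04  4.591e-01] shift [-2.1492 -1.1252  0.3114] yaw 64.46 pos [269.2 563.5 222. ] F [0.3 0.3 0.4] t 0.1
```

Emit:
servo_tool --pt "0 0 0.06 -0.25 -0.14 0.02 60" --pt "0 0 0.12 -0.5 -0.28 0.05 60" --pt "0 0 0.17 -0.75 -0.42 0.07 60" --pt "0 0 0.23 -1 -0.55 0.1 60" --pt "0 0 0.23 -1 -0.55 0.1 60"

```text
t: 0.72
ee_pos: [403.8, 375.4, 202.0]
orientation: [-1.217, -2.896, 0.003]
ft_force: [-0.7, 0.8, 0.3]
width: 59.9
grasp_force: 0.0
```

```bash
python3 -c "
from h import *
go([560,175,160],25)"
```

```text
turn [-0.0011  0.0004  0.2257] shift [-1.2623 -0.1429  0.2107] yaw 44.4 pos [403.8 375.4 202. ] F [-0.7  0.8  0.3] t 0.725
```

Emit:
servo_tool --pt "0 0 0.06 -0.25 -0.03 0.05 60" --pt "0 0 0.12 -0.5 -0.06 0.1 60" --pt "0 0 0.18 -0.75 -0.1 0.15 60" --pt "0 0 0.23 -1 -0.14 0.2 60" --pt "0 0 0.23 -1 -0.14 0.2 60"

```text
t: 1.35
ee_pos: [524.1, 215.2, 161.8]
orientation: [-1.693, -2.646, 0.002]
ft_force: [0.3, -0.3, -0.0]
width: 60.1
grasp_force: 0.0
```

Emit:
servo_tool --pt "0 0 0 -0.26 0.02 0 60" --pt "0 0 0 -0.26 0.02 0 60" --pt "0 0 0 -0.26 0.02 0 60"

```text
t: 1.72
ee_pos: [548.1, 172.5, 162.7]
orientation: [-1.688, -2.649, -0.0]
ft_force: [-0.2, 0.1, -0.3]
width: 59.9
grasp_force: 0.0
```

```bash
python3 - <<'E'
from h import *
go([560,175,160],25)
x=points("wrist"); cv2.imwrite("pics/w1.png",x[0][...,::-1]); np.savez("w1.npz",im=x[0],d=x[1],P=x[2],ray=x[3],o=x[4])
E
```

```text
turn [-0.0002 -0.0004 -0.0001] shift [-0.0136  0.0594  0.0134] yaw 24.99 pos [548.1 172.5 162.7] F [-0.2  0.1 -0.3] t 1.725
```

View pics/w1.png

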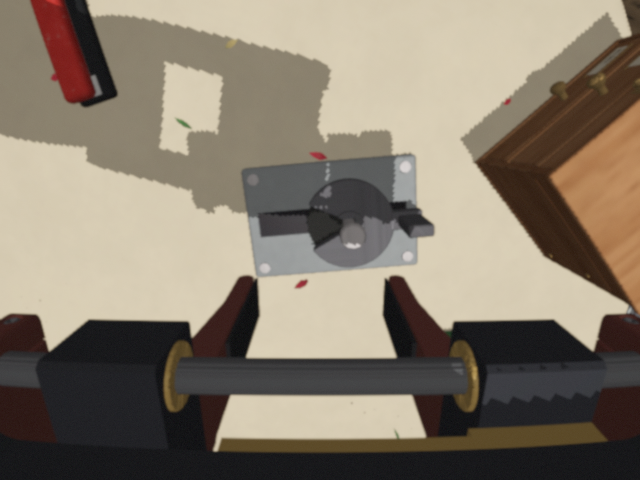

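The wrist view shows the button head at (352,236) and base bolts at (252,181), (405,167), (408,256) and (265,268). The first plate's grip is at (420,228).

```bash
python3 - <<'E'
from h import *
a=np.load("w1.npz");im,P,ray,o=a["im"],a["P"],a["ray"],a["o"]
g=cv2.cvtColor(im,cv2.COLOR_RGB2GRAY)
q=plane(ray,o,12.)
b=np.array([q[v,u,:2] for u,v in((252,181),(405,167),(408,256),(265,268))]); print(b.round(1))
c=b.mean(0); d=(b[1]+b[2]-b[0]-b[3]); print("centre",c,"ang -x",np.degrees(np.arctan2(d[1],d[0])),np.linalg.norm(d)/2)
p=P[200:270,310:400]; m=(p[...,2]>60)&(p[...,2]<68)
vs,us=np.nonzero(m); hd=us+310<375; print("head px",us[hd].mean()+310,vs[hd].mean()+200,hd.sum(),"P",p[m][hd].mean(0).round(1), p[m][hd].min(0).round(1),p[m][hd].max(0).round(1))
u,v=int(round(us[hd].mean()+310)),int(round(vs[hd].mean()+200)); H=plane(ray,o,64.)[v,u]; print("H",H.round(1))
p=P[190:260,385:450]; m=(p[...,2]>56)&(p[...,2]<70); G=p[m].mean(0); print("firstgrip",G.round(1),m.sum(),"ang",np.degrees(np.arctan2(*(G-H)[[1,0]])),np.linalg.norm((G-H)[:2]))
for x in (0,):
  e=np.array([np.cos(np.radians(25)),np.sin(np.radians(25))]);print("head rel centre along -x,perp",(H[:2]-c)@e,(H[:2]-c)@[-e[1],e[0]])
box=P[80:300,480:640].reshape(-1,3); box=box[box[:,2]>30]; print("box",box.min(0).round(),box.max(0).round())
go([520,-320,200],-54)
E
```

```text
[[478.8 182.3]
 [591.6 247.9]
 [631.9 179.3]
 [519.3 114.1]]
centre [555.40296716 180.88636995] ang -x 30.141666617854934 130.2443799526977
head px 352.3962962962963 235.8740740740741 540 P [567.8 185.8  63.6] [558.4 175.2  60. ] [578.  195.3  66. ]
H [567.5 185.7  64. ]
firstgrip [611.2 211.1  63. ] 393 ang 30.226890762329234 50.574188924218376
head rel centre along -x,perp 12.957075859500758 -0.7748316442391466
box [645. 232.  30.] [759. 370. 120.]
turn [-3.000e-04 -1.000e-04  9.195e-01] shift [-2.1726 -1.1687 -0.1872] yaw 25.02 pos [548.  172.6 162.7] F [ 0.5 -0.1  0.2] t 1.775
```

The stem is at (567.5,185.7) and stand -x points at 30.2°. The first grip is 50.6 mm away against a nominal 51, which fits. On to the loose plate.

Emit:
servo_tool --pt "0 0 0.1 -0.24 -0.13 0 60" --pt "0 0 0.2 -0.48 -0.26 0 60" --pt "0 0 0.3 -0.72 -0.4 0 60" --pt "0 0 0.4 -0.98 -0.53 0 60" --pt "0 0 0.4 -0.98 -0.53 0 60"

```text
t: 2.4
ee_pos: [535.0, -53.0, 162.9]
orientation: [2.4, 2.026, 0.0]
ft_force: [-0.4, 0.9, 0.2]
width: 60.0
grasp_force: 0.0
```

```bash
python3 -c "
from h import *
go([525,-320,160],-54)"
```

```text
turn [ 2.000e-04 -0.000e+00  5.159e-01] shift [-1.3245  0.1748  0.0146] yaw -9.66 pos [535.  -53.  162.9] F [-0.4  0.9  0.2] t 2.4
```

Emit:
servo_tool --pt "0 0 0.1 -0.25 0.03 0 60" --pt "0 0 0.2 -0.5 0.06 0 60" --pt "0 0 0.3 -0.75 0.1 0 60" --pt "0 0 0.4 -1 0.13 0 60" --pt "0 0 0.52 -1 0.17 0 60"

```text
t: 3.02
ee_pos: [536.5, -254.9, 162.7]
orientation: [2.991, 0.959, 0.001]
ft_force: [0.2, -0.1, -0.0]
width: 59.9
grasp_force: 0.0
```

Emit:
servo_tool --pt "0 0 0 -0.1 -0.25 0 60" --pt "0 0 0 -0.1 -0.25 0 60" --pt "0 0 0 -0.1 -0.25 0 60"

```text
t: 3.4
ee_pos: [491.6, -224.0, 163.1]
orientation: [2.987, 0.971, 0.002]
ft_force: [-0.0, 0.9, 0.9]
width: 60.1
grasp_force: 0.0
```

```bash
python3 - <<'E'
from h import *
go([525,-320,160],-54)
x=points("wrist"); cv2.imwrite("pics/w2.png",x[0][...,::-1]); np.savez("w2.npz",im=x[0],d=x[1],P=x[2],ray=x[3],o=x[4])
E
```

```text
turn [ 0.0006 -0.0005  0.0004] shift [-0.1474  0.4862  0.0161] yaw -53.97 pos [ 491.6 -224.   163.1] F [-0.   0.9  0.9] t 3.4
```

View pics/w2.png

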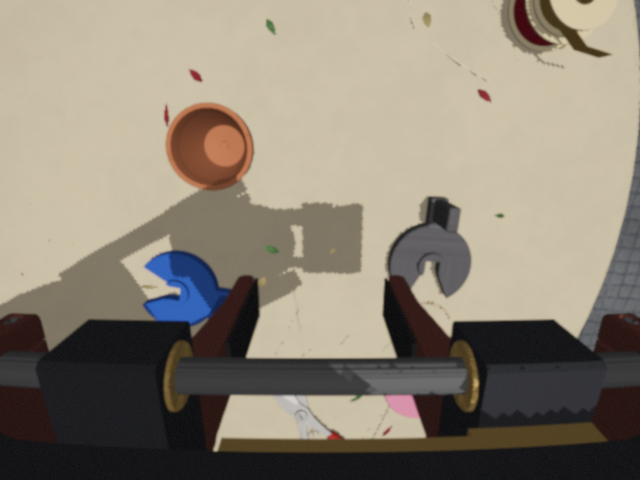

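The wrist view shows the dark plate's disc at (430,258), its tab at (440,213) and its slot facing down. The blue plate at (180,288) and the pot at (210,146) are well clear.

```bash
python3 - <<'E'
from h import *
a=np.load("w2.npz");im,P,ray,o=a["im"],a["P"],a["ray"],a["o"]
p=P[185:305,385:480].reshape(-1,3)
t=p[(p[:,2]>46)&(p[:,2]<54)]; G=t.mean(0); print("tab",len(t),G.round(1),cv2.minAreaRect(t[:,:2].astype(np.float32)))
d=p[(p[:,2]>7.5)&(p[:,2]<20)]; 
v=im.max(2)[185:305,385:480].ravel(); 
dk=(p[:,2]>6)&(p[:,2]<20)&(v<110); d=p[dk]
h=cv2.convexHull(d[:,:2].astype(np.float32))[:,0]; print(len(d),np.median(d[:,2]))
# circle through hull points farther from tab (excl. neck)
from scipy.optimize import least_squares
hh=h[np.linalg.norm(h-G[:2],axis=1)>30]
f=least_squares(lambda c:np.linalg.norm(hh-c,axis=1)-38,d[:,:2].mean(0),loss="soft_l1"); C=f.x
print("centre",C.round(1),"res",f.fun.round(1)); v=C-G[:2]; ang=np.degrees(np.arctan2(v[1],v[0])); print("dist",np.linalg.norm(v),"ang +x",ang)
go([G[0],G[1],80],ang+90); go([G[0],G[1],17],ang+90)
E
```

```text
tab 332 [ 562.4 -298.7   49.6] ((562.5281982421875, -299.30218505859375), (19.714406967163086, 10.32472038269043), 32.52679443359375)
3965 12.10381788458826
centre [ 520.5 -325.7] res [-1.2 -1.3 -1.2 -0.9 -0.8 -0.8 -0.5 -0.6 -0.2 -0.2 -0.1 -9.6 -1.5  0.1
  0.3  0.  -0.1 -0.5 -0.8 -1.  -1.1 -0.5 -1.1 -1.2 -1.8 -1.9]
dist 49.83487932440166 ang +x -147.2570591943695
turn [ 0.0009 -0.0007  0.0379] shift [0.0666 0.5063 0.4168] yaw -54.0 pos [ 492.  -224.6  163.2] F [-0.1  0.2  0.2] t 3.45
turn [ 0.0009 -0.0007  0.0379] shift [0.0663 0.5059 0.7318] yaw -54.0 pos [ 492.  -224.6  163.2] F [-0.1  0.2  0.2] t 3.45
```

Emit:
servo_tool --pt "0 0 0.02 0.03 0.25 0.2 50" --pt "0 0 0.038 0.066 0.506 0.4 50" --pt "0 0 0.038 0.066 0.506 0.4 50" --pt "0 0 0.038 0.066 0.506 0.57 50" --pt "0 0 0.038 0.066 0.506 0.73 50" --pt "0 0 0.038 0.066 0.506 0.73 50" --pt "0 0 0.038 0.066 0.506 0.73 50"

```text
t: 4.32
ee_pos: [561.4, -299.7, 18.3]
orientation: [3.014, 0.882, 0.002]
ft_force: [-1.1, -0.4, 0.7]
width: 50.2
grasp_force: 0.0
```

```bash
python3 -c "
from h import *
go([562.4,-298.9,17],-57.4)"
```

```text
turn [ 0.0011 -0.0006  0.0003] shift [ 0.0064 -0.0008  0.0066] yaw -57.37 pos [ 561.4 -299.7   18.3] F [-1.1 -0.4  0.7] t 4.325
```

Emit:
servo_tool --pt "0 0 0 0 0 0 30" --pt "0 0 0 0 0 0 10" --pt "0 0 0 0 0 0 5" --pt "0 0 0 0 0 0 5" --pt "0 0 0 0 0 0 5" --pt "0 0 0 0 0 0 5"

```text
t: 5.08
ee_pos: [560.7, -299.9, 16.9]
orientation: [3.015, 0.881, 0.001]
ft_force: [-0.2, -0.9, 2.2]
width: 9.5
grasp_force: 30.0
```

Emit:
servo_tool --pt "0 0 0 0 0 -0.1 5" --pt "0 0 0 0 0 -0.3 5" --pt "0 0 0 0 0 -0.5 5" --pt "0 0 0 0 0 -0.5 5"

```text
t: 5.58
ee_pos: [562.4, -300.7, 120.8]
orientation: [3.011, 0.88, 0.008]
ft_force: [0.3, 0.4, -1.4]
width: 10.2
grasp_force: 30.0
```

```bash
python3 -c "
from h import *
go([500,0,130],30); go([455,120,130],120.2)"
```

```text
turn [ 0.0048  0.0013 -1.0171] shift [ 0.547  -1.4348 -0.0526] yaw -57.41 pos [ 562.4 -300.7  120.8] F [ 0.3  0.4 -1.4] t 5.575
turn [ 0.0035  0.006  -2.0666] shift [ 0.6805 -2.0616 -0.0558] yaw -57.41 pos [ 562.4 -300.7  120.8] F [ 0.3  0.4 -1.4] t 5.575
```

Emit:
servo_tool --pt "0 0 -0.11 0.06 -0.11 0 5" --pt "0 0 -0.22 0.12 -0.22 0 5" --pt "0 0 -0.33 0.18 -0.33 0 5" --pt "0 0 -0.44 0.24 -0.44 0 5" --pt "0 0 -0.55 0.3 -0.55 0 5" --pt "0 0 -0.66 0.36 -0.66 0 5" --pt "0 0 -0.77 0.42 -0.77 0 5" --pt "0 0 -0.88 0.48 -0.88 0 5" --pt "0 0 -1 0.54 -1 0 5" --pt "0 0 -1 0.54 -1 0 5"

```text
t: 6.82
ee_pos: [542.2, -71.5, 115.6]
orientation: [-1.601, -2.7, 0.002]
ft_force: [0.8, -0.5, -2.2]
width: 9.9
grasp_force: 30.0
```

```bash
python3 -c "
from h import *
go([463,125,120],120.2)"
```

```text
turn [-2.0000e-04 -2.2000e-03 -1.0652e+00] shift [ 1.0519  0.1234 -0.0201] yaw 28.65 pos [542.2 -71.5 115.6] F [ 0.8 -0.5 -2.2] t 6.825
```

Emit:
servo_tool --pt "0 0 -0.11 0.11 0.01 0 5" --pt "0 0 -0.22 0.22 0.02 0 5" --pt "0 0 -0.33 0.33 0.04 0 5" --pt "0 0 -0.44 0.44 0.05 0 5" --pt "0 0 -0.55 0.55 0.06 0 5" --pt "0 0 -0.66 0.66 0.07 0 5" --pt "0 0 -0.77 0.77 0.09 0 5" --pt "0 0 -0.88 0.88 0.1 0 5" --pt "0 0 -1 1 0.12 -0.02 5" --pt "0 0 -1 1 0.12 -0.02 5"

```text
t: 8.07
ee_pos: [468.8, 114.4, 120.4]
orientation: [0.664, -3.07, 0.0]
ft_force: [0.6, -0.2, -3.2]
width: 9.7
grasp_force: 30.0
```

```bash
python3 - <<'E'
from h import *
go([463,125,52],120.2)
x=points("wrist"); cv2.imwrite("pics/w3.png",x[0][...,::-1]); np.savez("w3.npz",im=x[0],d=x[1],P=x[2],ray=x[3],o=x[4])
E
```

```text
turn [ 0.     -0.0005 -0.0674] shift [0.0042 0.0602 0.3421] yaw 114.41 pos [468.8 114.4 120.4] F [ 0.6 -0.2 -3.2] t 8.075
```

View pics/w3.png

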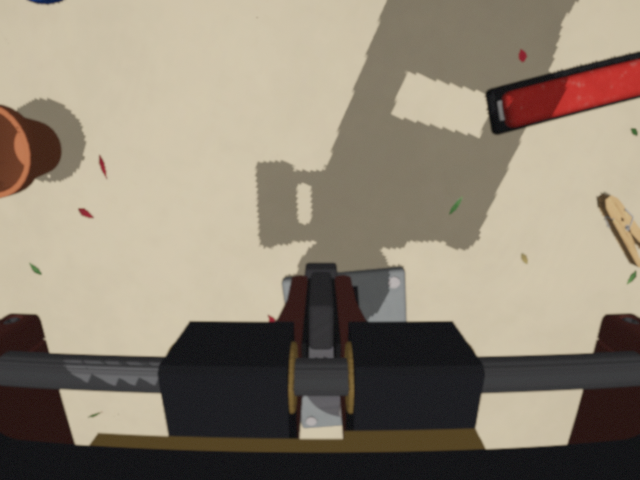

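The wrist view shows the tab still between the pads at (321,290), with the base behind it. The disc is hidden. I'll finish the yaw, come down partway and check the plate's tilt from the outside cameras.

Emit:
servo_tool --pt "0 0 -0.067 0.004 0.06 0.1 5" --pt "0 0 -0.067 0.004 0.06 0.2 5" --pt "0 0 -0.067 0.004 0.06 0.27 5" --pt "0 0 -0.067 0.004 0.06 0.27 5" --pt "0 0 -0.067 0.004 0.06 0.27 5"

```text
t: 8.75
ee_pos: [464.0, 124.5, 67.0]
orientation: [-0.817, 3.033, -0.0]
ft_force: [-0.6, -0.9, -2.3]
width: 9.8
grasp_force: 30.0
```

```bash
cat > chk.py <<'E'
from h import *
o=ctrl.get_obs(); psi=yaw(); e=np.array([np.cos(np.radians(psi-90)),np.sin(np.radians(psi-90))]); n=np.array([-e[1],e[0]])
C=o["ee_pos"][:2]+51*e
print("pred centre",C.round(1),"yaw+x",psi-90,"z",o["ee_pos"][2],"F",o["ft_force"].round(2),"M",o["moment"].round(3),"w",o["width"],"t",o["t"])
zu=o["ee_pos"][2]-17+12
for cam in ("top","scene"):
    im,d,P,ray,oo=points(cam); cv2.imwrite(f"pics/{cam}_{o['t']:.2f}.png",im[...,::-1])
    p=P.reshape(-1,3); L=(p[:,:2]-C)@e; W=(p[:,:2]-C)@n
    r=np.hypot(L,W); k=(r<36)&(r>15)&(abs(p[:,2]-zu)<9)&~((abs(W)<9)&(L<-10))
    A=np.c_[L[k],W[k],np.ones(k.sum())]; s=p[k,2]
    c=np.linalg.lstsq(A,s,rcond=None)[0]; print(cam,k.sum(),"pitch deg (up toward +x)",np.degrees(c[0]).round(2),"roll",np.degrees(c[1]).round(2),"z top centre",c[2].round(1),"expected",zu.round(1))
    k2=(r<55)&(abs(p[:,2]-zu)<6); print("  L range",np.percentile(L[k2],[1,50,99]).round(1),"W",np.percentile(W[k2],[1,50,99]).round(1))
E
python3 chk.py; python3 -c "
from h import *
go([463,125,52],120.2)"
```

```text
pred centre [508.1 150.1] yaw+x 30.156292540618722 z 66.96634649122537 F [-0.55 -0.91 -2.28] M [ 0.04   0.086 -0.023] w 9.768453693199781 t 8.75
top 0 pitch deg (up toward +x) 0.0 roll 0.0 z top centre 0.0 expected 62.0
turn [-0.0002  0.0006 -0.0003] shift [0.004  0.0046 0.0759] yaw 120.17 pos [464.1 124.6  67.2] F [ 0.1  0.2 -3.5] t 8.8Traceback (most recent call last):
  File "chk.py", line 12, in <module>
    k2=(r<55)&(abs(p[:,2]-zu)<6); print("  L range",np.percentile(L[k2],[1,50,99]).round(1),"W",np.percentile(W[k2],[1,50,99]).round(1))
                                                    ~~~~~~~~~~~~~^^^^^^^^^^^^^^^^^
    return _quantile_unchecked(
        a, q, axis, out, overwrite_input, method, keepdims, weights)
    return _ureduce(a,
                    func=_quantile_ureduce_func,
    ...<5 lines>...
                    overwrite_input=overwrite_input,
                    method=method)
    r = func(a, **kwargs)
    result = _quantile(arr,
                       quantiles=q,
    ...<2 lines>...
                       out=out,
                       weights=wgt)
    slices_having_nans = np.isnan(arr[-1, ...])
                                  ~~~^^^^^^^^^
IndexError: index -1 is out of bounds for axis 0 with size 0
```

```bash
sed -i 's/for cam in ("top","scene")/for cam in ("scene",)/; s/^    k2=.*$/    if len(s)<9: print("hidden")/' chk.py; python3 chk.py
python3 -c "
import cv2,glob
a=cv2.imread(sorted(glob.glob('pics/scene_*'))[-1])[120:300,170:370]; b=cv2.imread(sorted(glob.glob('pics/top_*'))[-1])[160:340,130:330]
cv2.imwrite('pics/c2.png',cv2.resize(cv2.hconcat([a,b]),None,fx=2,fy=2))"
```

```text
pred centre [508.2 150.2] yaw+x 30.174722274412005 z 67.18205434934454 F [ 0.08  0.24 -3.46] M [0.014 0.118 0.044] w 9.61110041011233 t 8.8
scene 121 pitch deg (up toward +x) -0.56 roll -0.04 z top centre 61.8 expected 62.2
```

View pics/c2.png

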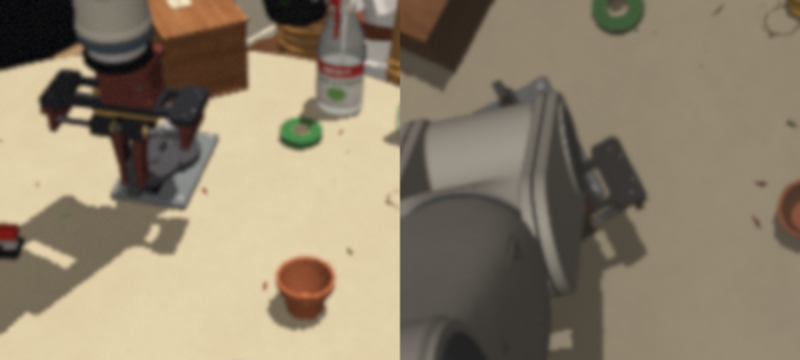

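Tilt is about 0° and the height agrees with the expected value. I'm going down to the sliding height, then starting in.

Emit:
servo_tool --pt "0 0 0 0 0.0045 0.04 5" --pt "0 0 0 0 0.0045 0.073 5" --pt "0 0 0 0 0.0045 0.073 5" --pt "0 0 0 0 0.0045 0.073 5"

```text
t: 9.35
ee_pos: [463.0, 125.6, 52.0]
orientation: [0.819, -3.033, 0.0]
ft_force: [0.3, -0.1, -2.1]
width: 9.9
grasp_force: 30.0
```

Emit:
servo_tool --pt "0 0 0 -0.05 0 0 5" --pt "0 0 0 -0.1 0 0 5" --pt "0 0 0 -0.15 0 0 5" --pt "0 0 0 -0.2 0 0 5" --pt "0 0 0 -0.23 0 0 5" --pt "0 0 0 -0.23 0 0 5" --pt "0 0 0 -0.23 0 0 5"

```text
t: 10.22
ee_pos: [502.4, 148.6, 51.9]
orientation: [0.819, -3.032, 0.0]
ft_force: [0.4, -1.0, -3.3]
width: 9.7
grasp_force: 30.0
```

```bash
cat > st.py <<'E'
from h import *
o=ctrl.get_obs(); a=np.radians(30.17); e=np.array([np.cos(a),np.sin(a)]); n=np.array([-e[1],e[0]])
v=np.array([567.5,185.7])-o["ee_pos"][:2]-49.0*e; f=o["ft_force"]
print("to go",(v@e).round(2),"lat",(v@n).round(2),"z",o["ee_pos"][2].round(2),"yaw",yaw().round(2),"Fe",(f[:2]@e).round(2),"Fn",(f[:2]@n).round(2),"Fz",f[2].round(2),"M",o["moment"].round(3),o["t"])
E
python3 st.py; python3 chk.py
```

```text
to go 25.99 lat -0.62 z 51.94 yaw 120.24 Fe -0.17 Fn -1.1 Fz -3.33 M [-0.012  0.058  0.025] 10.225
pred centre [546.4 174.2] yaw+x 30.236892187699624 z 51.935391491190124 F [ 0.41 -1.03 -3.33] M [-0.012  0.058  0.025] w 9.658840876071487 t 10.225
scene 129 pitch deg (up toward +x) 0.15 roll -0.7 z top centre 46.4 expected 46.9
```

Emit:
servo_tool --pt "0 0 0 -0.025 -0.002 0 5" --pt "0 0 0 -0.05 -0.003 0 5" --pt "0 0 0 -0.07 -0.003 0 5" --pt "0 0 0 -0.07 -0.003 0 5"

```text
t: 10.78
ee_pos: [515.6, 155.4, 52.1]
orientation: [-0.819, 3.032, -0.0]
ft_force: [-0.2, 0.4, -2.4]
width: 9.6
grasp_force: 30.0
```

```bash
python3 st.py
```

```text
to go 11.04 lat 0.09 z 52.11 yaw 120.24 Fe 0.01 Fn 0.43 Fz -2.44 M [ 0.011  0.089 -0.001] 10.775
```

Emit:
servo_tool --pt "0 0 0 -0.01 0 0 5" --pt "0 0 0 -0.02 0 0 5" --pt "0 0 0 -0.03 0 0 5" --pt "0 0 0 -0.03 0 0 5"

```text
t: 11.28
ee_pos: [520.6, 158.3, 52.1]
orientation: [-0.819, 3.033, -0.0]
ft_force: [-1.0, -0.1, -1.8]
width: 9.7
grasp_force: 30.0
```

```bash
python3 st.py
```

```text
to go 5.31 lat 0.06 z 52.1 yaw 120.24 Fe -0.91 Fn 0.4 Fz -1.83 M [ 0.028  0.094 -0.015] 11.275
```

Nearly free so far. I'll feel forward in 1 mm steps.

Emit:
servo_tool --pt "0 0 0 -0.005 0 0 5" --pt "0 0 0 -0.01 0 0 5" --pt "0 0 0 -0.015 0 0 5" --pt "0 0 0 -0.015 0 0 5"

```text
t: 11.78
ee_pos: [523.1, 159.8, 52.1]
orientation: [-0.819, 3.033, -0.0]
ft_force: [-0.0, 0.5, -2.2]
width: 10.2
grasp_force: 30.0
```

```bash
python3 st.py
```

```text
to go 2.42 lat 0.06 z 52.1 yaw 120.24 Fe 0.2 Fn 0.42 Fz -2.22 M [0.036 0.092 0.02 ] 11.775
```

Emit:
servo_tool --pt "0 0 0 -0.005 0 0 5" --pt "0 0 0 -0.005 0 0 5" --pt "0 0 0 -0.005 0 0 5"

```text
t: 12.15
ee_pos: [523.9, 160.3, 52.1]
orientation: [0.819, -3.033, 0.0]
ft_force: [-0.2, 0.9, -1.9]
width: 9.8
grasp_force: 30.0
```

```bash
python3 st.py
```

```text
to go 1.52 lat 0.05 z 52.07 yaw 120.24 Fe 0.27 Fn 0.91 Fz -1.89 M [ 0.03   0.07  -0.005] 12.15
```

Emit:
servo_tool --pt "0 0 0 -0.005 0 0 5" --pt "0 0 0 -0.005 0 0 5" --pt "0 0 0 -0.005 0 0 5"

```text
t: 12.52
ee_pos: [524.7, 160.8, 52.1]
orientation: [-0.819, 3.033, -0.0]
ft_force: [0.3, -0.8, -2.7]
width: 10.0
grasp_force: 30.0
```

Emit:
servo_tool --pt "0 0 0 -0.004 0 0 5" --pt "0 0 0 -0.004 0 0 5" --pt "0 0 0 -0.004 0 0 5"

```text
t: 12.9
ee_pos: [525.3, 161.1, 52.0]
orientation: [0.819, -3.033, 0.0]
ft_force: [-1.1, -0.7, -1.9]
width: 10.0
grasp_force: 30.0
```

```bash
python3 st.py
```

```text
to go -0.13 lat 0.02 z 52.04 yaw 120.23 Fe -1.3 Fn -0.11 Fz -1.89 M [-0.001  0.179 -0.008] 12.9
```

Emit:
servo_tool --pt "0 0 0 -0.003 0 0 5" --pt "0 0 0 -0.003 0 0 5" --pt "0 0 0 -0.003 0 0 5"

```text
t: 13.28
ee_pos: [525.6, 161.3, 52.0]
orientation: [0.819, -3.032, 0.0]
ft_force: [-2.9, -1.3, -2.4]
width: 9.9
grasp_force: 30.0
```

```bash
python3 st.py
```

```text
to go -0.5 lat 0.0 z 51.98 yaw 120.23 Fe -3.17 Fn 0.37 Fz -2.37 M [-0.16   0.502 -0.005] 13.275
```

Emit:
servo_tool --pt "0 0 0 -0.002 0 0 5" --pt "0 0 0 -0.002 0 0 5" --pt "0 0 0 -0.002 0 0 5"

```text
t: 13.65
ee_pos: [525.9, 161.5, 51.9]
orientation: [0.819, -3.032, 0.0]
ft_force: [-2.9, -2.1, -1.2]
width: 9.9
grasp_force: 30.0
```

```bash
python3 st.py
```

```text
to go -0.88 lat -0.01 z 51.94 yaw 120.23 Fe -3.53 Fn -0.32 Fz -1.23 M [-0.287  0.679 -0.026] 13.65
```

The stem is touching the slot's end at about 3.5 N. I'll back off slightly and feel sideways to centre it.

Emit:
servo_tool --pt "0 0 0 0.003 0 0 5" --pt "0 0 0 0.003 0.004 0 5" --pt "0 0 0 0.003 0.004 0 5" --pt "0 0 0 0.003 0.004 0 5"

```text
t: 14.15
ee_pos: [525.5, 161.9, 52.1]
orientation: [-0.819, 3.033, -0.0]
ft_force: [-2.3, -3.4, -2.0]
width: 9.8
grasp_force: 30.0
```

```bash
python3 st.py
```

```text
to go -0.74 lat -0.58 z 52.08 yaw 120.23 Fe -3.74 Fn -1.77 Fz -1.97 M [-0.627  0.453 -0.161] 14.15
```

Emit:
servo_tool --pt "0 0 0 0 0.003 0 5" --pt "0 0 0 0 0.003 0 5" --pt "0 0 0 0 0.003 0 5"

```text
t: 14.52
ee_pos: [525.2, 162.5, 52.1]
orientation: [-0.819, 3.033, -0.0]
ft_force: [-0.7, -5.1, -3.2]
width: 10.2
grasp_force: 30.0
```

```bash
python3 st.py
```

```text
to go -0.75 lat -1.17 z 52.11 yaw 120.23 Fe -3.15 Fn -4.02 Fz -3.24 M [-0.887  0.253 -0.257] 14.525
```

Emit:
servo_tool --pt "0 0 0 0.001 -0.007 0 5" --pt "0 0 0 0.001 -0.014 0 5" --pt "0 0 0 0.001 -0.014 0 5" --pt "0 0 0 0.001 -0.014 0 5"

```text
t: 15.02
ee_pos: [526.2, 160.3, 52.1]
orientation: [0.819, -3.033, -0.0]
ft_force: [-2.4, 0.2, -2.6]
width: 10.2
grasp_force: 30.0
```

```bash
python3 st.py
```

```text
to go -0.54 lat 1.24 z 52.06 yaw 120.24 Fe -1.93 Fn 1.35 Fz -2.59 M [0.079 0.58  0.069] 15.025
```

Emit:
servo_tool --pt "0 0 0 0 -0.004 0 5" --pt "0 0 0 0 -0.004 0 5" --pt "0 0 0 0 -0.004 0 5"

```text
t: 15.4
ee_pos: [526.7, 159.4, 52.1]
orientation: [-0.819, 3.033, 0.0]
ft_force: [-2.5, 0.0, -2.0]
width: 9.9
grasp_force: 30.0
```

```bash
python3 st.py
```

```text
to go -0.52 lat 2.25 z 52.08 yaw 120.23 Fe -2.16 Fn 1.28 Fz -2.02 M [0.069 0.566 0.05 ] 15.4
```

Emit:
servo_tool --pt "0 0 0 0.003 -0.003 0 5" --pt "0 0 0 0.003 -0.003 0 5" --pt "0 0 0 0.003 -0.003 0 5"

```text
t: 15.78
ee_pos: [526.8, 158.6, 52.2]
orientation: [-0.819, 3.032, -0.0]
ft_force: [-1.2, 1.3, -3.2]
width: 9.8
grasp_force: 30.0
```

```bash
python3 st.py
```

```text
to go -0.21 lat 3.02 z 52.18 yaw 120.23 Fe -0.4 Fn 1.79 Fz -3.22 M [ 0.045  0.308 -0.015] 15.775
```

Emit:
servo_tool --pt "0 0 0 0 -0.003 0 5" --pt "0 0 0 0 -0.003 0 5" --pt "0 0 0 0 -0.003 0 5"

```text
t: 16.15
ee_pos: [526.9, 158.2, 52.1]
orientation: [-0.819, 3.033, 0.0]
ft_force: [-0.7, 1.5, -1.5]
width: 10.0
grasp_force: 30.0
```

```bash
python3 st.py
```

```text
to go -0.08 lat 3.4 z 52.15 yaw 120.24 Fe 0.13 Fn 1.62 Fz -1.5 M [0.351 0.324 0.096] 16.15
```

The slot sides touch at lat −0.3 and +3.0, so the centre is about +1.4. I'll centre there and lower step by step.

Emit:
servo_tool --pt "0 0 0 0.001 0.01 0 5" --pt "0 0 0 0.001 0.01 0 5" --pt "0 0 0 0.001 0.01 0.01 5" --pt "0 0 0 0.001 0.01 0.018 5" --pt "0 0 0 0.001 0.01 0.018 5"

```text
t: 16.77
ee_pos: [525.5, 159.6, 48.3]
orientation: [0.819, -3.033, 0.0]
ft_force: [0.7, -0.6, -2.3]
width: 9.8
grasp_force: 30.0
```

```bash
python3 st.py
```

```text
to go 0.4 lat 1.47 z 48.26 yaw 120.23 Fe 0.3 Fn -0.9 Fz -2.31 M [0.058 0.098 0.054] 16.775
```

Emit:
servo_tool --pt "0 0 0 0 0 0.005 5" --pt "0 0 0 0 0 0.009 5" --pt "0 0 0 0 0 0.009 5" --pt "0 0 0 0 0 0.009 5"

```text
t: 17.27
ee_pos: [525.6, 159.7, 46.7]
orientation: [-0.819, 3.033, -0.0]
ft_force: [0.5, -0.7, -2.7]
width: 9.7
grasp_force: 30.0
```

```bash
python3 st.py
```

```text
to go 0.28 lat 1.45 z 46.68 yaw 120.24 Fe 0.14 Fn -0.85 Fz -2.71 M [-0.048  0.114 -0.002] 17.275
```

Emit:
servo_tool --pt "0 0 0 0 0 0.004 5" --pt "0 0 0 0 0 0.004 5" --pt "0 0 0 0 0 0.004 5"

```text
t: 17.65
ee_pos: [525.6, 159.7, 45.9]
orientation: [-0.819, 3.033, 0.0]
ft_force: [0.8, 0.2, -1.7]
width: 9.7
grasp_force: 30.0
```

```bash
python3 st.py
```

```text
to go 0.3 lat 1.45 z 45.88 yaw 120.23 Fe 0.75 Fn -0.22 Fz -1.65 M [ 0.069  0.043 -0.053] 17.65
```

Emit:
servo_tool --pt "0 0 0 0 0 0.003 5" --pt "0 0 0 0 0 0.003 5" --pt "0 0 0 0 0 0.003 5"

```text
t: 18.02
ee_pos: [525.6, 159.6, 45.3]
orientation: [0.819, -3.033, -0.0]
ft_force: [-0.2, -0.2, -1.8]
width: 9.4
grasp_force: 30.0
```

```bash
python3 st.py
```

```text
to go 0.32 lat 1.46 z 45.27 yaw 120.23 Fe -0.25 Fn -0.1 Fz -1.82 M [-0.014  0.074 -0.008] 18.025
```

Emit:
servo_tool --pt "0 0 0 0 0 0.004 5" --pt "0 0 0 0 0 0.008 5" --pt "0 0 0 0 0 0.008 5" --pt "0 0 0 0 0 0.008 5"

```text
t: 18.52
ee_pos: [525.6, 159.7, 43.7]
orientation: [0.819, -3.033, 0.0]
ft_force: [0.4, 0.4, -2.9]
width: 9.8
grasp_force: 30.0
```

```bash
python3 st.py
```

```text
to go 0.31 lat 1.43 z 43.66 yaw 120.24 Fe 0.55 Fn 0.18 Fz -2.87 M [ 0.009  0.077 -0.006] 18.525
```

Emit:
servo_tool --pt "0 0 0 0 0 0.003 5" --pt "0 0 0 0 0 0.003 5" --pt "0 0 0 0 0 0.003 5"

```text
t: 18.9
ee_pos: [525.6, 159.7, 43.1]
orientation: [-0.819, 3.033, -0.0]
ft_force: [0.4, 0.1, -3.0]
width: 9.9
grasp_force: 30.0
```

```bash
python3 st.py
```

```text
to go 0.29 lat 1.43 z 43.09 yaw 120.24 Fe 0.37 Fn -0.12 Fz -2.97 M [-0.014  0.08   0.014] 18.9
```

Emit:
servo_tool --pt "0 0 0 0 0 0.002 5" --pt "0 0 0 0 0 0.002 5" --pt "0 0 0 0 0 0.002 5"

```text
t: 19.27
ee_pos: [525.6, 159.7, 42.7]
orientation: [-0.819, 3.033, -0.0]
ft_force: [-1.1, 0.8, -2.5]
width: 10.0
grasp_force: 30.0
```

```bash
python3 st.py
```

```text
to go 0.28 lat 1.46 z 42.73 yaw 120.24 Fe -0.6 Fn 1.24 Fz -2.51 M [ 0.     0.135 -0.049] 19.275
```

Emit:
servo_tool --pt "0 0 0 0 0 0.002 5" --pt "0 0 0 0 0 0.002 5" --pt "0 0 0 0 0 0.002 5"

```text
t: 19.65
ee_pos: [525.6, 159.7, 42.4]
orientation: [-0.819, 3.033, -0.0]
ft_force: [-1.0, -0.4, 0.6]
width: 9.8
grasp_force: 30.0
```

```bash
python3 st.py
```

```text
to go 0.28 lat 1.44 z 42.38 yaw 120.24 Fe -1.08 Fn 0.21 Fz 0.61 M [0.024 0.141 0.08 ] 19.65
```

Contact came at Fz +3 N with z at the home height. I'm letting go and rising straight up.

Emit:
servo_tool --pt "0 0 0 0 0 0 14" --pt "0 0 0 0 0 0 25" --pt "0 0 0 0 0 0 35" --pt "0 0 0 0 0 0 35" --pt "0 0 0 0 0 -0.05 35" --pt "0 0 0 0 0 -0.2 35" --pt "0 0 0 0 0 -0.45 35" --pt "0 0 0 0 0 -0.7 35" --pt "0 0 0 0 0 -0.7 35"

```text
t: 20.78
ee_pos: [528.3, 160.4, 187.0]
orientation: [-0.817, 3.025, 0.0]
ft_force: [-0.5, 0.2, -0.2]
width: 35.0
grasp_force: 0.0
```

Emit:
servo_tool --pt "0 0 0 0.2 -0.2 0 35" --pt "0 0 0 0.4 -0.4 0 35" --pt "0 0 0 0.4 -0.7 0 35" --pt "0 0 0 0.4 -1 0 35" --pt "0 0 0 0.4 -1 0 35"

```text
t: 21.4
ee_pos: [558.5, -56.7, 181.8]
orientation: [-0.813, 3.034, -0.001]
ft_force: [-0.4, -0.5, -0.8]
width: 35.4
grasp_force: 0.0
```

```bash
python3 - <<'E'
from h import *
C=np.array([567.5,185.7]); a=np.radians(30.17); e=np.array([np.cos(a),np.sin(a)]); n=np.array([-e[1],e[0]])
crops=[]
for cam,s in (("top",np.s_[180:290,140:260]),("scene",np.s_[150:240,210:310])):
    im,d,P,ray,o=points(cam); crops.append(cv2.resize(im[s],(400,400),interpolation=2))
    p=P.reshape(-1,3); L=(p[:,:2]-C)@e; W=(p[:,:2]-C)@n; r=np.hypot(L,W)
    k=(r<36)&(r>15)&(abs(p[:,2]-38)<6)
    c=np.linalg.lstsq(np.c_[L[k],W[k],np.ones(k.sum())],p[k,2],rcond=None)[0]; print(cam,k.sum(),"slopes deg",np.degrees(c[:2]).round(2),"top z",c[2].round(1),"(want 38)", "med",np.median(p[k,2]))
    t=(abs(p[:,2]-76)<5)&(L<-30)&(L>-75)&(abs(W)<20); print(" tab",t.sum(),L[t].mean(),W[t].mean(),p[t,2].mean(),"(want -51,0,76)")
cv2.imwrite("pics/end.png",np.hstack(crops)[...,::-1]); print(ctrl.get_obs()["ee_pos"],ctrl.get_obs()["ft_force"])
E
```

```text
top 564 slopes deg [-0.48 -0.08] top z 38.4 (want 38) med 38.5629874711136
 tab 40 -52.357763485534846 -1.564751039513369 75.66687100207758 (want -51,0,76)
scene 190 slopes deg [-0.17 -0.17] top z 37.1 (want 38) med 37.09217611088296
 tab 27 -53.433196480784225 -3.574018614376268 74.54421970611192 (want -51,0,76)
[556.3054549  -53.74986123 181.35118731] [-0.67390552  0.69080504 -0.41994962]
```

View pics/end.png

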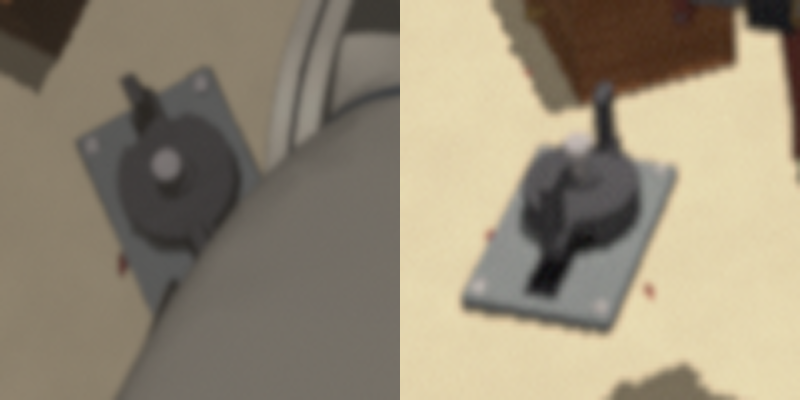

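The plate sits flat on the stem with its top at about 38 mm. Its grip is opposite the first plate's grip, and the head is above it at top-crop (166,165). I'm handing in.

```bash
python3 -c "
from workcell import ctrl
print(ctrl.close_job())"
```

```text
the job is handed in; nothing more can be done
None
```

The loose ballast plate is on the stem under the button head, slot facing opposite to the lower plate's; it measured flat and at home height after release, the sensed stem contact stayed under about 6 N, and I handed the job in at about 21 s (the verdict was not shown).

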